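# Slide the glued handle blank into the glue-up jig

## Task

The dark knife-handle blank has just been glued to its liner and the glue is still soft: slide it gently along the bench, flat all the way and never lifted or squeezed hard, onto the green mat of the jig until it sits snug and square against both side pins and the end stop. Then swing the red hold-down arm all the way across it, leaving the blank snug in its place. Leave the light blank and the glue bottle where they are.

Things in the scene. Friction and masses are not known exactly. Their poses are not given: they have to be found in the camera images.
- dark_blank: Loose dark brown wooden bar on a black liner, 45 mm wide (x), 140 long (y), 18 high (z up), three brass dots on top, about 0.15 kg, ends alike. Origin: centre of its underside. Soft glue: do not raise it over 6 mm, tilt it over 6 degrees, press it over 30 N against the jig, or over 100 N with the fingers, all finger contact summed (grip force 25 N or less: two fingers make 50 N).
- light_blank: Not to be moved (10 mm at most): a blank of the same size and axes in pale wood with a red liner. The two blanks lie on the right of the bench; which one is nearer the robot varies.
- jig: Jig fixed to the bench. Origin at bench height, centre of a green mat 75 mm (x) by 170 mm (y), flush with the bench, no step. The blank is snug when its origin is at this origin, long side along the jig's y: its +x side then touches two side pins, its +y end the end stop. The -y end and -x side are open. The arm's post (32 mm diameter foot) stands at x = +85 mm, y = 0.
- hold_arm (a joint): Angle of the red arm about its vertical pivot, rad, 0 to 1.62, growing counter-clockwise from above. 0: points along the jig's +y, clear of the mat; 1.57: along the jig's -x, straight across the mat; closed is 1.45 or more. Light friction (1 N at the knob), stays where left. The bar is 18 mm wide, 23 to 31 mm above the bench: it passes 5 mm over the blank.
- hold_knob (a point): Centre of the flat top end of the black knob on the end of the red arm: an upright cylinder, 22 mm diameter, 150 mm from the pivot axis; its top is 61 mm above the bench and it stands 30 mm above the bar. The knob does not turn on the arm.
- hold_pivot (a point): Point on the arm's vertical pivot axis, 30 mm above the bench, at jig x = +85 mm, y = 0. The hub here is 26 mm in diameter and its top is 37 mm above the bench.
- glue_bottle: Not to be moved (20 mm at most): white round glue bottle with an orange cap, 44 mm diameter, 110 mm tall, standing near the far side of the bench. Origin at the centre of its underside.
- pin_near (a point): Foot, at bench height, of the steel side pin at the mat's open end: 12 mm diameter, 14 mm high, at jig x = +28.5 mm, y = -45 mm. The second, equal pin stands at jig x = +28.5 mm, y = +45 mm.
- stop_face (a point): Middle of the aluminium end stop's face at bench height, at jig x = 0, y = +70 mm; the stop is 60 mm wide (jig x), 12 mm thick and 14 mm high.

How it is judged (in metres and radians):
On the way:
1. the dark blank lies flat and snug against the pins and the end stop (within 4 mm each way, 3 degrees) while the arm is still open (less than 0.6 rad) (x of dark_blank in the frame of jig between -0.004 and 0.004 m and y of dark_blank in the frame of jig between -0.004 and 0.004 m and angle between the y axis of dark_blank and the y axis of jig, either way round below 0.052 rad and height (world z) of dark_blank below 0.003 m and value of joint hold_arm below 0.6 rad), for 0.3 s.
At the end, for the whole second after the job is handed in: The dark blank rests flat on the jig's mat, within 4 mm each way and 3 degrees of snug against both pins and the end stop, and the hold-down arm is swung across it (1.45 rad or more) (x of dark_blank in the frame of jig between -0.004 and 0.004 m and y of dark_blank in the frame of jig between -0.004 and 0.004 m and angle between the y axis of dark_blank and the y axis of jig, either way round below 0.052 rad and height (world z) of dark_blank below 0.003 m and linear speed of dark_blank below 0.02 m/s and value of joint hold_arm above 1.45 rad); the robot touches nothing.
It fails at once if the dark blank is lifted more than 6 mm off the bench or tilted more than 6 degrees (height (world z) of dark_blank above 0.006 m or angle between dark_blank's own z axis and vertical above 0.105 rad).
It fails at once if the fingers load the dark blank with more than 100 N in all (contact force between the fingers and dark_blank above 100 N).
It fails at once if the dark blank is forced against the jig with more than 30 N (contact force between dark_blank and jig above 30 N).
It fails at once if the light blank is moved more than 10 mm (distance of light_blank from where it was at the start of the episode above 0.01 m).
It fails at once if the glue bottle is moved more than 20 mm (distance of glue_bottle from where it was at the start of the episode above 0.02 m).
It also fails if it takes over 59 s, if anything falls off the work surface, if the arm or the gripper's body presses on something with over 40 N, if the wrist force passes 120 N, or if a joint passes its speed limit or range.

## Robot

A 6-joint arm with a two-finger parallel gripper is mounted at the origin on the work surface. World frame = base frame: x ahead of the robot, y to its left, z up, the work surface at z = 0. Lengths are in m, angles in degrees, forces in N, time in s.
With the tool pointing down it reaches from about 0.3 to 0.75 m from the base axis. Payload 8.5 kg.
Tool frame: the origin (TCP) lies midway between the tips of the shut fingers; the grasp point (between the pads) lies grasp_offset behind it (grasp_offset is the distance from the TCP to the grasp point, in m); z points along the fingers, y is the line along which they close (so a half turn about z gives the same grasp; the last joint's range is limited). The gripper opens to 85 mm and grips with 20 to 120 N. Pads are 22 mm wide; open, the fingers measure 114 mm over their backs; the gripper's body (76 mm by 85 mm) begins 54 mm behind the grasp point. The pads swing forward as they close: fully open they stand 13 mm farther back than shut.
Start: joints at [-83.096, 21.807, 74.336, -0, 83.858, -12.336], TCP at [0.181, -0.519, 0.231] pointing down, gripper open.
Joint ranges: [-178.18, 178.18], [-50.72, 133.34], [12.68, 142.11], [-81.47, 261.47], [9.98, 163.14], [-165.26, 165.26]. Speed limits (degrees/s): [136.94, 136.94, 180, 180, 180, 180].

## Interface

Orientations are given as a 3x3 rotation matrix whose columns are the frame's x, y, z axes.
In Python, from rig import observe, get_image, camera_params, close_job, grasp_offset gives the robot as it stands.
- The arm moves only by the shell command python3 -m handwheel 'ROWS' [OPENING] [FORCE]. ROWS is JSON, a list of rows, each a list of 2 entries, a list of its own where there are three numbers: the shift along the tool's x, y, z as a fraction of full scale, then the turn, a rotation vector about the tool's x, y, z as a fraction of full scale. In form: [[[dx, dy, dz], [ax, ay, az]], ...]. A call has 1 to 10 rows; each row is the pose to reach, as a shift and turn from the pose commanded when the call began, along the tool's axes at that moment, turning the shorter way round; what a row does not reach only later rows make up. Full scale, the value 1, is 0.5 m for a shift and pi rad for a turn. A row lasts 1/10 s, in which the tool goes at most 50 mm and 8.59 degrees, less where a joint would pass 70% of its speed; a pose out of reach is approached as far as the arm can. A call with a number of a shift or a turn outside -1 to 1 is refused whole. A call with a gripper value outside its range is refused whole. OPENING is the opening, from 0 (shut) to 1 (fully open), set as the call begins (- or left out, the last holds). The fingers move at their own pace and stop on an object; FORCE is the grip in N (left out, the last holds). Time passes only in rows, so rows that repeat a pose let the fingers close. It gives the time, the measured TCP pose, the force, the opening and the grip force at its end, in the units of the state.
- observe(): the state, without advancing time (a new reading comes with each control period).
- get_image(name): name is "scene" or "top"; returns (picture, depth): 420x560x3 uint8, red, green, blue; 420x560 float32, m along the optical axis (not along the pixel's ray), 0 where there is no reading.
- camera_params(name): a dict with "K" (3x3 intrinsics, pixels), "k1" (the pictures are not rectified: a ray, as slopes to the right and down, at radius r is drawn at 1 + k1 r^2 times it, then the intrinsics apply), "R" (3x3) and "t" (3): a world point X has camera coordinates R X + t. Camera axes: x right, y down, z forward; pixel columns grow to the right and rows downward; lengths in m; the calibration is good to about 2 mm. A picture is of the moment at which its call begins. camera_params takes no time and is no camera call.
- close_job(): hands the job in; it is judged then, once.
The state is a dict: "time_s": time; "q": joint angles; "qvel": joint speeds; "joint_efforts": joint torques, N m; "position": TCP position; "tool_rot": TCP orientation; "ft_force": force on the tool from outside, world axes, zero at the start; "wrist_torque": the same for the moment, N m; "grip_width": finger opening in m; "gripper_force": force on a finger pad.
Only numpy, scipy, OpenCV 4.12 (cv2) and the standard library are available. Lean on these libraries where they do the work, as an engineer would, in place of code of your own. Each camera call takes 0.05 s, during which the arm holds its last target. There are 200 camera calls.

## Working session

There is one attempt and no reset: what is moved stays moved. The work goes in short steps, Python scripts to look and compute and a shell command to move; the robot and the scene stay as the last step left them, time stands still between calls to the robot, and variables do not carry over. Pictures are saved under pics/ and viewed, at most 10 in all, crops included, and the job is handed in when it is done.

```bash
mkdir -p pics; ls
python3 - <<'E'
from rig import *
import cv2,numpy as np
for n in("scene","top"):
    im,d=get_image(n); cv2.imwrite(f"pics/{n}0.png",im[:,:,::-1]); np.save(f"pics/{n}0.npy",d)
    print(n,camera_params(n))
o=observe();print(o['time_s'],o['position'],o['tool_rot'],grasp_offset() if callable(grasp_offset) else grasp_offset)
E
```

```text
pics
scene {'K': array([[396.18531647,   0.        , 277.85691717],
       [  0.        , 396.18531647, 213.14173781],
       [  0.        ,   0.        ,   1.        ]]), 'k1': -0.11241512252059292, 'R': array([[-0.83739945,  0.54657478,  0.00426156],
       [ 0.40569949,  0.62675346, -0.66527289],
       [-0.36629234, -0.55537024, -0.74658812]]), 't': array([ 0.5217754 , -0.18295146,  1.2289164 ])}
top {'K': array([[407.92248403,   0.        , 282.54607983],
       [  0.        , 407.92248403, 210.0580195 ],
       [  0.        ,   0.        ,   1.        ]]), 'k1': -0.004445458427283761, 'R': array([[-0.00972571, -0.99979648, -0.01767495],
       [-0.99418117,  0.01156443, -0.10709839],
       [ 0.107281  ,  0.0165305 , -0.99409131]]), 't': array([0.00785287, 0.6156943 , 0.85998258])}
0.1 [ 0.18122145 -0.51899706  0.23074362] [[ 9.44138206e-01  3.29549722e-01 -1.69382903e-04]
 [ 3.29549634e-01 -9.44137243e-01  1.37999689e-03]
 [ 2.94856883e-04 -1.35872786e-03 -9.99999033e-01]] 0.0187
```

View pics/scene0.png

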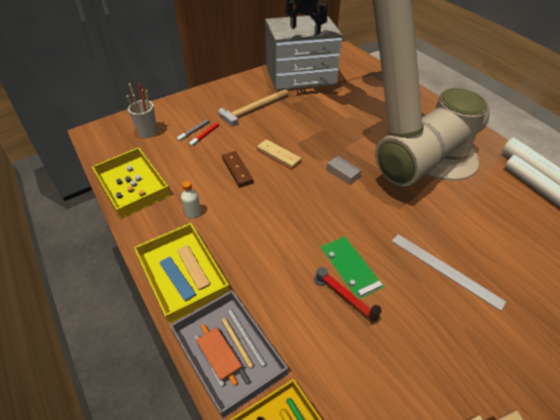

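View pics/top0.png

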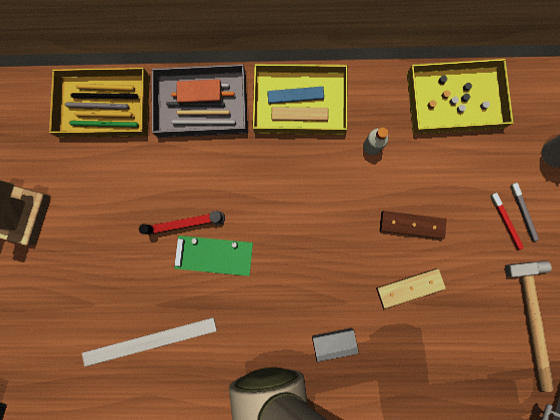

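The scene shows the robot at right. The dark blank is near (237,168) in scene and (413,225) in top, the light blank at (279,153) and (411,289), and the bottle at (191,202) and (377,140). The jig mat is at (350,265) and (214,256), with the red arm open from its hub at (217,217) to the knob at (146,229) in top. Next I'll enlarge these for accurate pixels.

```bash
cat > h.py <<'E'
import numpy as np,cv2
from rig import *
P={n:camera_params(n) for n in("scene","top")}
def ray(n,uv):
    p=P[n];s=np.linalg.inv(p['K'])@[*uv,1];s=s[:2]
    u=s.copy()
    for _ in range(20):u=s/(1+p['k1']*(u@u))
    return -p['R'].T@p['t'],p['R'].T@np.array([*u,1])
def plane(n,uv,z):
    c,d=ray(n,uv);return c+d*(z-c[2])/d[2]
def tri(a,b):
    A=[];B=[]
    for n,uv in(("scene",a),("top",b)):
        c,d=ray(n,uv);d/=np.linalg.norm(d);M=np.eye(3)-np.outer(d,d);A.append(M);B.append(M@c)
    return np.linalg.lstsq(np.vstack(A),np.hstack(B),rcond=None)[0]
def proj(n,X):
    p=P[n];c=p['R']@X+p['t'];u=c[:2]/c[2];u=u*(1+p['k1']*(u@u));return (p['K']@[*u,1])[:2]
def crop(im,x,y,w,h,s):
    return cv2.resize(im[y:y+h,x:x+w],None,fx=s,fy=s,interpolation=cv2.INTER_CUBIC)
E
python3 - <<'E'
from h import *
t=cv2.imread("pics/top0.png");s=cv2.imread("pics/scene0.png")
a=np.hstack([crop(t,135,200,130,90,3),crop(t,375,200,80,90,3)]) 
b=np.hstack([crop(s,305,230,100,97,4),crop(s,215,145,95,97,4)])
cv2.imwrite("pics/ct.png",cv2.resize(crop(t,135,205,125,75,6),None,fx=1,fy=1)); cv2.imwrite("pics/cs.png",b)
# segment dark blank and mat in top
hsv=cv2.cvtColor(t,cv2.COLOR_BGR2HSV)
g=cv2.inRange(hsv,(45,100,60),(80,255,255));g[:200]=0
c=max(cv2.findContours(g,0,cv2.CHAIN_APPROX_NONE)[0],key=cv2.contourArea)
W=np.array([plane("top",p[0],0)[:2]for p in c],np.float32)*1000
print("mat",cv2.minAreaRect(W))
print(t[225,400],t[215,400],t[250,410],t[236,400])
m=cv2.inRange(t,(0,0,0),(60,60,75));m[:205]=0;m[245:]=0;m[:,:375]=0;m[:,452:]=0
c=max(cv2.findContours(m,0,cv2.CHAIN_APPROX_NONE)[0],key=cv2.contourArea)
W=np.array([plane("top",p[0],0.018)[:2]for p in c],np.float32)*1000
print("dark",cv2.minAreaRect(W),cv2.boundingRect(c))
E
```

```text
mat ((519.0147094726562, 159.00624084472656), (170.19151306152344, 74.6212158203125), 84.09012603759766)
[32 50 89] [27 47 86] [ 47  80 135] [ 38  66 114]
dark ((562.7650756835938, -273.649658203125), (143.76394653320312, 45.55953598022461), 64.75723266601562) (380, 211, 62, 30)
```

View pics/ct.png

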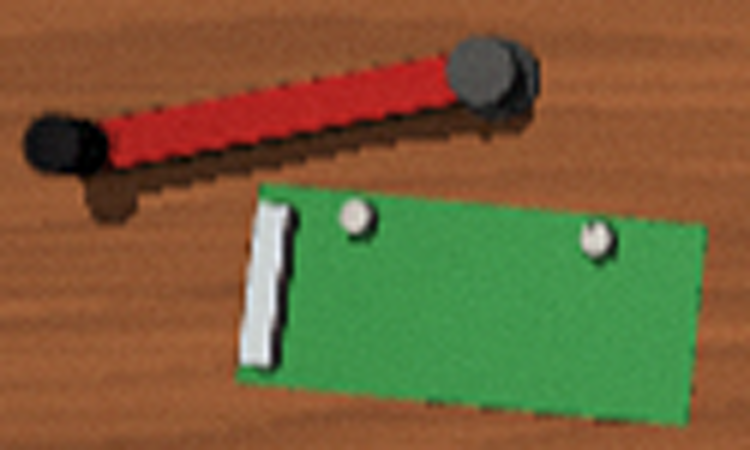

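View pics/cs.png

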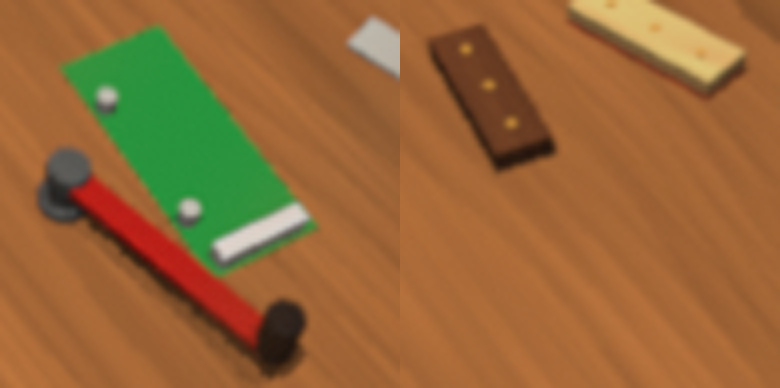

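The crops are clear. In the top crop (6x, from 135,205) the hub top is at (484,72), the knob top at (50,143), the pins at (357,216) and (597,240), and the stop face runs from (290,207) to (272,367). In the scene crop (4x) the blank's dots are at (466,48), (489,85) and (511,123). The hub top is at (68,165) and the knob top at (286,318).

Run:
```python
from h import *
np.set_printoptions(precision=4,suppress=True)
t=cv2.imread("pics/top0.png");s=cv2.imread("pics/scene0.png")
T=lambda x,y:((x+.5)/6-.5+135,(y+.5)/6-.5+205)
S=lambda x,y:((x+.5)/4-.5+305,(y+.5)/4-.5+230)
S2=lambda x,y:((x-400+.5)/4-.5+215,(y+.5)/4-.5+145)
print("hub",tri(S(68,165),T(484,72)),"knob",tri(S(286,318),T(50,143)))
print("pin far",tri(S(190,206),T(357,216)),"pin near",tri(S(107,95),T(597,240)))
print("stop mid top edge",plane("top",T(281,287),.014))
# dots in top: brassy pixels inside blank
def dots(im,box):
    x,y,w,h=box;c=im[y:y+h,x:x+w].astype(float);c=cv2.resize(c,None,fx=4,fy=4,interpolation=cv2.INTER_CUBIC)
    g=c[:,:,1];return g
x,y=380,205
big=crop(t,x,y,75,45,8)
cv2.imwrite("pics/cb.png",big)
# pixel->dark mask threshold by red
lab=cv2.cvtColor(t,cv2.COLOR_BGR2LAB)[205:248,372:455,0];
m=(lab<70).astype(np.uint8);m=cv2.morphologyEx(m,cv2.MORPH_CLOSE,np.ones((3,3)))
c=max(cv2.findContours(m,0,cv2.CHAIN_APPROX_NONE)[0],key=cv2.contourArea)
W=np.array([plane("top",p[0]+[372,205],0.018)[:2]for p in c],np.float32)*1000
print(cv2.minAreaRect(W),np.percentile(lab,[10,30,50,70]))
gm=cv2.inRange(cv2.cvtColor(t,cv2.COLOR_BGR2HSV),(15,60,120),(35,255,255))[205:248,372:455]
n,_,st,ce=cv2.connectedComponentsWithStats(gm)
print(st[1:,4],ce[1:]+[372,205])
for q in(S2(466,48),S2(489,85),S2(511,123)):print(q,plane("scene",q,.018))
d=np.load("pics/top0.npy")
for u,v in((404,224),(425,226)):
    c,r=ray("top",(u,v));print("depthz",(c+r*d[v,u]))
```

```text
hub [0.6023 0.1491 0.0351] knob [0.5766 0.2986 0.06  ]
pin far [0.5509 0.2001 0.0142] pin near [0.5413 0.1108 0.0126]
stop mid top edge [0.5257 0.2273 0.014 ]
((579.5029296875, -284.2769775390625), (143.1475372314453, 50.108863830566406), 82.1230239868164) [ 56.  66. 100. 106.]
[11 11 11] [[393.0909 221.6364]
 [413.8182 224.1818]
 [434.0909 226.6364]]
(231.125, 156.625) [ 0.5743 -0.3326  0.018 ]
(236.875, 165.875) [ 0.5802 -0.2864  0.018 ]
(242.375, 175.375) [ 0.5869 -0.2418  0.018 ]
depthz [ 0.5833 -0.2665  0.0176]
depthz [ 0.5785 -0.3128  0.0163]
```

View pics/cb.png

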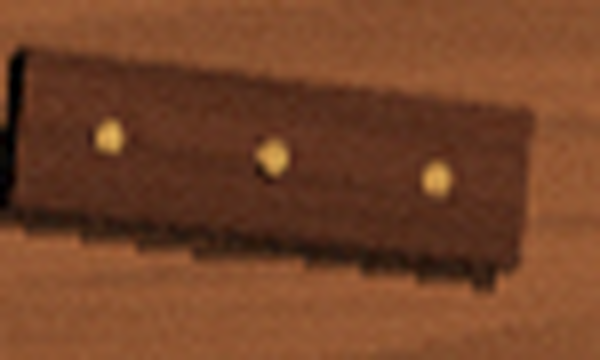

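The dots in the 8x crop are at (108,137), (272,157) and (436,180), and the blank is a clean bar. Next I'll work out the final poses and the first approach.

```bash
cat >> h.py <<'E'
from scipy.spatial.transform import Rotation as Ro
def go(X,yaw):
    """shift/turn fractions to TCP X with tool y along (cos yaw, sin yaw), tool z down"""
    o=observe();R0=np.array(o['tool_rot']);y=np.array([np.cos(yaw),np.sin(yaw),0]);z=np.array([0,0,-1.]);x=np.cross(y,z)
    d=R0.T@(np.array(X)-o['position']);r=Ro.from_matrix(R0.T@np.c_[x,y,z]).as_rotvec()
    print("mm",np.round(d*1000,1),"frac",np.round(d/.5,4),"turn",np.round(r/np.pi,4),"deg",np.degrees(r).round(1))
E
python3 - <<'E'
from h import *
np.set_printoptions(precision=4,suppress=True)
T=lambda x,y:((x+.5)/8-.5+380,(y+.5)/8-.5+205)
S2=lambda x,y:((x-400+.5)/4-.5+215,(y+.5)/4-.5+145)
D=np.array([tri(S2(*a),T(*b)) for a,b in zip([(466,48),(489,85),(511,123)],[(436,180),(272,157),(108,137)])])
print(D);c=D.mean(0);v=D[2]-D[0];print(c,"yaw",np.degrees(np.arctan2(-v[0],v[1])))
E=np.array([plane("top",T(*b),.018) for b in[(436,180),(272,157),(108,137)]]);v=E[2]-E[0];print(E.mean(0),np.degrees(np.arctan2(-v[0],v[1])))
go([*c[:2],.10],np.arctan2(-v[0],v[1]))
E
```

```text
[[ 0.5754 -0.3312  0.0196]
 [ 0.5816 -0.2862  0.0192]
 [ 0.5879 -0.2417  0.0189]]
[ 0.5816 -0.2863  0.0192] yaw -7.976093771435719
[ 0.5824 -0.2873  0.018 ] -8.186370378734107
mm [454.7 -87.5 131. ] frac [ 0.9094 -0.175   0.262 ] turn [-0.0003 -0.0003 -0.3476] deg [ -0.1  -0.1 -62.6]
```

```bash
python3 -m handwheel '[[[0.08,-0.015,0.02],[0,0,-0.03]],[[0.17,-0.03,0.05],[0,0,-0.06]],[[0.26,-0.05,0.075],[0,0,-0.1]],[[0.35,-0.07,0.1],[0,0,-0.14]],[[0.44,-0.085,0.13],[0,0,-0.175]],[[0.53,-0.1,0.155],[0,0,-0.21]],[[0.62,-0.12,0.18],[0,0,-0.245]],[[0.71,-0.14,0.21],[0,0,-0.28]],[[0.8,-0.155,0.235],[0,0,-0.31]],[[0.88,-0.17,0.255],[0,0,-0.335]]]' 1 20; python3 -m handwheel '[[[0.02,-0.004,0.004],[0,0,-0.01]],[[0.03,-0.005,0.007],[0,0,-0.0125]],[[0.03,-0.005,0.007],[0,0,-0.0125]],[[0.03,-0.005,0.007],[0,0,-0.0125]]]'
python3 - <<'E'
from h import *
o=observe();print(o['time_s'],o['position'],o['ft_force'],o['grip_width'])
go([.582,-.287,.02],np.radians(-8.1))
E
```

```text
time_s: 1.1
position: [0.5701, -0.2924, 0.1026]
tool_rot: [[0.177, 0.984, -0.001], [0.984, -0.177, 0.001], [0.001, -0.001, -1.0]]
ft_force: [0.2, -0.3, 0.3]
grip_width: 0.0853
gripper_force: 0.0
time_s: 1.5
position: [0.5682, -0.2798, 0.1009]
tool_rot: [[0.145, 0.989, 0.0], [0.989, -0.145, -0.001], [-0.0, 0.0, -1.0]]
ft_force: [-0.2, 0.2, -0.6]
grip_width: 0.0855
gripper_force: 0.0
1.5 [ 0.56820262 -0.27979375  0.1008778 ] [-0.22803526  0.16613513 -0.55737964] 0.08545157959701025
mm [-5.1 14.7 80.9] frac [-0.0102  0.0293  0.1618] turn [ 0.0001  0.0001 -0.0013] deg [ 0.   0.  -0.2]
```

```bash
python3 -m handwheel '[[[-0.004,0.01,0.02],[0,0,0]],[[-0.01,0.02,0.05],[0,0,-0.001]],[[-0.01,0.029,0.08],[0,0,-0.001]],[[-0.01,0.029,0.11],[0,0,-0.001]],[[-0.01,0.029,0.14],[0,0,-0.001]],[[-0.01,0.029,0.165],[0,0,-0.001]],[[-0.01,0.029,0.185],[0,0,-0.001]],[[-0.01,0.029,0.198],[0,0,-0.001]],[[-0.01,0.029,0.198],[0,0,-0.001]]]' 1 20
python3 - <<'E'
from h import *
im,d=get_image("top")
a=crop(im[:,:,::-1],375,195,80,60,7);s,_=get_image("scene");b=crop(s[:,:,::-1],205,130,80,60,7)
cv2.imwrite("pics/g1.png",cv2.resize(np.vstack([a,b]),None,fx=.7,fy=.7))
o=observe();print(o['time_s'],o['position'],o['ft_force'],o['grip_width'])
go([.582,-.287,.002],np.radians(-8.1))
E
```

```text
time_s: 2.4
position: [0.5822, -0.2857, 0.0003]
tool_rot: [[0.14, 0.99, -0.001], [0.99, -0.14, 0.001], [0.001, -0.001, -1.0]]
ft_force: [0.3, 0.1, -0.1]
grip_width: 0.0852
gripper_force: 0.0
2.5 [ 0.58280028 -0.28600365  0.00168554] [ 0.21421144 -1.10143561 -0.36156721] 0.0854742640521383
mm [-1.1 -0.7 -0.3] frac [-0.0022 -0.0013 -0.0006] turn [0.0002 0.0001 0.0004] deg [0.  0.  0.1]
```

View pics/g1.png

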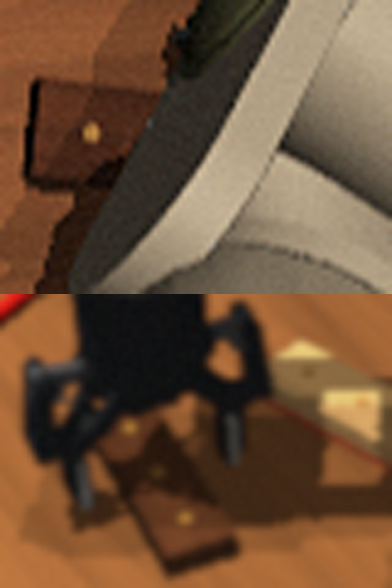

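The fingers straddle the blank around its middle, with a clear gap on each side (scene crop, tips at (85,490) and (235,450)). I'll close gently.

```bash
python3 -m handwheel '[[[0,0,0],[0,0,0]],[[0,0,0],[0,0,0]],[[0,0,0],[0,0,0]],[[0,0,0],[0,0,0]],[[0,0,0],[0,0,0]],[[0,0,0],[0,0,0]],[[0,0,0],[0,0,0]],[[0,0,0],[0,0,0]]]' 0 20
python3 - <<'E'
from h import *
jy=np.radians(-6);ex=np.array([np.cos(jy),np.sin(jy)]);ey=np.array([-np.sin(jy),np.cos(jy)]);J=np.array([.5183,.1586])
p=np.array(observe()['position'][:2]);print(p)
# grip along blank from centre: (tcp - blank)·by
b=np.radians(-8.1);by=np.array([-np.sin(b),np.cos(b)]);off=(p-[.582,-.287])@by;print("off",off)
go([*(J-.008*ex+(-.02+off)*ey),observe()['position'][2]],jy)
go([*(J-.008*ex+(-.14+off)*ey),observe()['position'][2]],jy)
E
```

```text
time_s: 3.3
position: [0.5826, -0.2859, 0.0018]
tool_rot: [[0.14, 0.99, 0.0], [0.99, -0.14, -0.0], [-0.0, 0.0, -1.0]]
ft_force: [-2.2, 1.2, 6.4]
grip_width: 0.0442
gripper_force: 22.2
[ 0.5826015 -0.2859367]
off 0.001137445645797969
mm [ 4.121e+02 -1.331e+02 -2.000e-01] frac [ 8.241e-01 -2.662e-01 -4.000e-04] turn [ 0.0001  0.0001 -0.0113] deg [ 0.  0. -2.]
mm [ 2.921e+02 -1.288e+02 -1.000e-01] frac [ 5.843e-01 -2.577e-01 -3.000e-04] turn [ 0.0001  0.0001 -0.0113] deg [ 0.  0. -2.]
```

```bash
python3 -m handwheel '[[[0.01,-0.004,0],[0,0,0]],[[0.03,-0.013,0],[0,0,0]],[[0.06,-0.026,0],[0,0,-0.001]],[[0.09,-0.04,0],[0,0,-0.002]],[[0.12,-0.053,0],[0,0,-0.003]],[[0.15,-0.066,0],[0,0,-0.004]],[[0.18,-0.079,0],[0,0,-0.005]],[[0.21,-0.093,0],[0,0,-0.006]],[[0.24,-0.106,0],[0,0,-0.007]],[[0.27,-0.119,0],[0,0,-0.008]]]'
python3 - <<'E'
from h import *
jy=np.radians(-6);ex=np.array([np.cos(jy),np.sin(jy)]);ey=np.array([-np.sin(jy),np.cos(jy)]);J=np.array([.5183,.1586])
o=observe();print(o['ft_force'],o['gripper_force'],o['position'])
go([*(J-.008*ex+(-.14+.001)*ey),.0018],jy)
E
```

```text
time_s: 4.3
position: [0.5426, -0.1432, 0.0018]
tool_rot: [[0.114, 0.993, 0.002], [0.993, -0.114, -0.001], [-0.001, 0.002, -1.0]]
ft_force: [2.0, -5.2, 5.1]
grip_width: 0.0445
gripper_force: 22.2
[ 2.03472857 -5.19354948  5.0743333 ] 22.240502242930233 [ 0.54260911 -0.14318721  0.00181312]
mm [158.  -65.3  -0.3] frac [ 0.3159 -0.1306 -0.0005] turn [ 0.0005  0.0003 -0.0031] deg [ 0.1  0.1 -0.6]
```

```bash
python3 -m handwheel '[[[0.03,-0.0125,0],[0,0,0]],[[0.06,-0.025,0],[0,0,-0.001]],[[0.1,-0.042,0],[0,0,-0.002]],[[0.14,-0.058,0],[0,0,-0.003]],[[0.18,-0.075,0],[0,0,-0.003]],[[0.22,-0.092,0],[0,0,-0.003]],[[0.26,-0.108,0],[0,0,-0.003]],[[0.295,-0.122,0],[0,0,-0.003]],[[0.315,-0.1305,0],[0,0,-0.003]],[[0.315,-0.1305,0],[0,0,-0.003]]]'
python3 - <<'E'
from h import *
jy=np.radians(-6);ex=np.array([np.cos(jy),np.sin(jy)]);ey=np.array([-np.sin(jy),np.cos(jy)]);J=np.array([.5183,.1586])
s,_=get_image("scene");t,_=get_image("top")
cv2.imwrite("pics/m1.png",np.hstack([crop(s[:,:,::-1],265,200,130,130,3),crop(t[:,:,::-1],160,190,130,130,3)]))
o=observe();print(o['ft_force'],o['gripper_force'],o['position'])
go([*(J-.008*ex+(-.02+.001)*ey),.0018],jy)
E
```

```text
time_s: 5.3
position: [0.4949, 0.0225, 0.0018]
tool_rot: [[0.104, 0.995, 0.0], [0.995, -0.104, 0.001], [0.001, -0.0, -1.0]]
ft_force: [-0.4, 8.8, 9.9]
grip_width: 0.0448
gripper_force: 22.7
[-0.97741262  8.67316132 10.71132134] 22.828993694856763 [0.49490677 0.02236073 0.00175962]
mm [118.9   1.    0.2] frac [0.2379 0.002  0.0005] turn [-0.0002 -0.0007 -0.0001] deg [-0.  -0.1 -0. ]
```

View pics/m1.png

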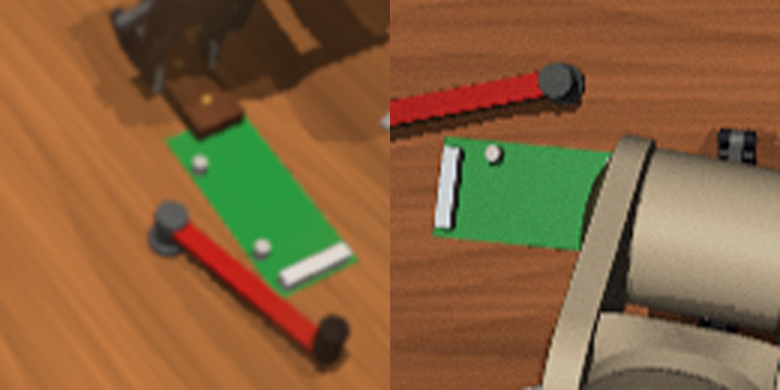

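The scene crop shows the blank flat at the mat's open end, lined up, with its leading corner (204,138) clear inside the near pin (201,165). I'll slide on in.

```bash
python3 -m handwheel '[[[0.02,0,0],[0,0,0]],[[0.045,0,0],[0,0,0]],[[0.075,0,0],[0,0,0]],[[0.105,0.001,0],[0,0,0]],[[0.135,0.001,0],[0,0,0]],[[0.165,0.001,0],[0,0,0]],[[0.195,0.001,0],[0,0,0]],[[0.215,0.001,0],[0,0,0]],[[0.23,0.002,0],[0,0,0]],[[0.23,0.002,0],[0,0,0]]]'
python3 - <<'E'
from h import *
jy=np.radians(-6);ex=np.array([np.cos(jy),np.sin(jy)]);ey=np.array([-np.sin(jy),np.cos(jy)]);J=np.array([.5183,.1586])
s,_=get_image("scene");t,_=get_image("top")
cv2.imwrite("pics/m2.png",np.hstack([crop(s[:,:,::-1],310,230,90,90,6)[:540],crop(t[:,:,::-1],160,220,60,135,4)]))
print(plane("scene",(265+207.5/3-.5,200+98.5/3-.5),.018))
o=observe();print(o['ft_force'],o['gripper_force'],o['position'],(np.array(o['position'][:2])-J)@np.c_[ex,ey])
E
```

```text
time_s: 6.4
position: [0.5078, 0.1358, 0.0017]
tool_rot: [[0.105, 0.995, -0.001], [0.995, -0.105, 0.001], [0.001, -0.001, -1.0]]
ft_force: [-2.3, 4.1, 12.4]
grip_width: 0.0446
gripper_force: 23.2
[0.49808472 0.06580844 0.018     ]
[-2.79823467  5.01980939 12.78479483] 23.08953748550266 [0.50778918 0.13584558 0.00170989] [-0.00807475 -0.02372844]
```

View pics/m2.png

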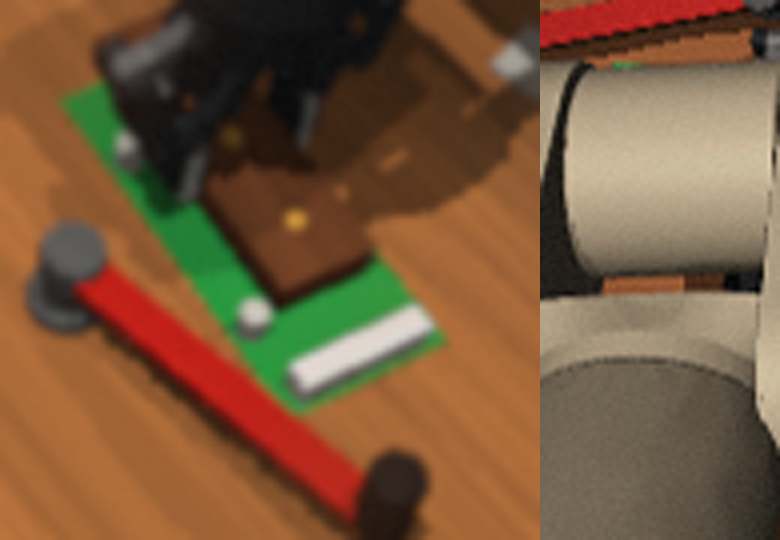

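The blank is on the mat, parallel to it, between pin (255,315) and the stop face. Its leading corner (280,300) is about 25 mm short of the stop. I'll approach the stop slowly and watch the force.

```bash
python3 -m handwheel '[[[0.006,0,0],[0,0,0]],[[0.012,0,0],[0,0,0]],[[0.018,0,0],[0,0,0]],[[0.024,0,0],[0,0,0]],[[0.03,0,0],[0,0,0]],[[0.036,0,0],[0,0,0]],[[0.04,0,0],[0,0,0]],[[0.04,0,0],[0,0,0]],[[0.04,0,0],[0,0,0]]]'; python3 -m handwheel '[[[0.001,0,0],[0,0,0]],[[0.002,0,0],[0,0,0]],[[0.002,0,0],[0,0,0]]]'|grep -E "pos|ft"
```

```text
time_s: 7.4
position: [0.5104, 0.1541, 0.0017]
tool_rot: [[0.105, 0.995, -0.001], [0.995, -0.105, -0.001], [-0.001, -0.0, -1.0]]
ft_force: [-0.9, -6.1, 10.7]
grip_width: 0.0449
gripper_force: 23.0
position: [0.5104, 0.1548, 0.0017]
ft_force: [-0.9, -8.3, 11.6]
```

```bash
python3 -m handwheel '[[[0.001,0,0],[0,0,0]],[[0.002,0,0],[0,0,0]],[[0.002,0,0],[0,0,0]]]'|grep -E "pos|ft"
```

```text
position: [0.5105, 0.1557, 0.0017]
ft_force: [-0.9, -8.2, 11.0]
```

```bash
python3 -m handwheel '[[[0.001,0,0],[0,0,0]],[[0.002,0,0],[0,0,0]],[[0.003,0,0],[0,0,0]],[[0.004,0,0],[0,0,0]],[[0.004,0,0],[0,0,0]]]'|grep -E "pos|ft"; python3 -m handwheel '[[[0.001,0,0],[0,0,0]],[[0.002,0,0],[0,0,0]],[[0.002,0,0],[0,0,0]]]'|grep -E "pos|ft"
```

```text
position: [0.5107, 0.1577, 0.0017]
ft_force: [-1.0, -7.9, 11.6]
position: [0.5108, 0.1587, 0.0017]
ft_force: [-1.1, -7.9, 11.8]
```

```bash
python3 -m handwheel '[[[0.001,0,0],[0,0,0]],[[0.002,0,0],[0,0,0]],[[0.002,0,0],[0,0,0]]]'|grep -E "pos|ft"
```

```text
position: [0.5109, 0.1597, 0.0017]
ft_force: [-1.5, -8.3, 11.4]
```

```bash
python3 -m handwheel '[[[0.001,0,0],[0,0,0]],[[0.001,0,0],[0,0,0]]]'|grep -E "pos|ft";python3 -m handwheel '[[[0.001,0,0],[0,0,0]],[[0.001,0,0],[0,0,0]]]'|grep -E "pos|ft"
```

```text
position: [0.511, 0.1602, 0.0017]
ft_force: [-1.3, -8.0, 11.2]
position: [0.511, 0.1607, 0.0017]
ft_force: [-0.5, -9.4, 10.9]
```

```bash
python3 -m handwheel '[[[0.001,0,0],[0,0,0]],[[0.001,0,0],[0,0,0]]]'|grep -E "pos|ft"
```

```text
position: [0.5111, 0.1612, 0.0017]
ft_force: [0.2, -8.1, 10.3]
```

```bash
python3 -m handwheel '[[[0.001,0,0],[0,0,0]],[[0.001,0,0],[0,0,0]]]'|grep -E "pos|ft"
```

```text
position: [0.5111, 0.1615, 0.0017]
ft_force: [-0.4, -10.1, 11.8]
```

```bash
python3 -m handwheel '[[[0.001,0,0],[0,0,0]],[[0.001,0,0],[0,0,0]]]'|grep -E "pos|ft"
```

```text
position: [0.5111, 0.1615, 0.0017]
ft_force: [-1.5, -13.1, 12.1]
```

```bash
python3 -m handwheel '[[[0.001,0,0],[0,0,0]],[[0.001,0,0],[0,0,0]]]'|grep -E "pos|ft"
```

```text
position: [0.5111, 0.1615, 0.0017]
ft_force: [-1.6, -16.7, 11.8]
```

Position stalled and the force rose about 8 N, so the blank touches the stop. I'll ease off slightly, then slide sideways to the pins.

```bash
python3 -m handwheel '[[[-0.001,0,0],[0,0,0]],[[-0.002,0.002,0],[0,0,0]],[[-0.002,0.004,0],[0,0,0]],[[-0.002,0.006,0],[0,0,0]],[[-0.002,0.008,0],[0,0,0]],[[-0.002,0.009,0],[0,0,0]],[[-0.002,0.01,0],[0,0,0]],[[-0.002,0.01,0],[0,0,0]]]'|grep -E "pos|ft"; python3 -m handwheel '[[[0,0.001,0],[0,0,0]],[[0,0.001,0],[0,0,0]]]'|grep -E "pos|ft"
```

```text
position: [0.5113, 0.1615, 0.0015]
ft_force: [-19.5, -7.2, 24.1]
position: [0.5114, 0.1614, 0.0015]
ft_force: [-20.3, -7.1, 26.1]
```

```bash
python3 -m handwheel '[[[0,0.001,0],[0,0,0]],[[0,0.001,0],[0,0,0]]]'|grep -E "pos|ft"
```

```text
position: [0.5114, 0.1614, 0.0014]
ft_force: [-21.8, -7.3, 27.5]
```

```bash
python3 -m handwheel '[[[0,0.001,0],[0,0,0]],[[0,0.001,0],[0,0,0]]]'|grep -E "pos|ft"
```

```text
position: [0.5115, 0.1614, 0.0014]
ft_force: [-23.7, -7.6, 27.9]
```

x is not moving: the side force and the down force grow together, so the clamped pads are wedging the blank down on the mat. I'll back off, release the grip and nudge it with one finger instead.

```bash
python3 -m handwheel '[[[0,-0.004,0],[0,0,0]],[[0,-0.008,0],[0,0,0]],[[0,-0.012,0],[0,0,0]],[[0,-0.012,0],[0,0,0]]]'|grep -E "pos|ft"; python3 -m handwheel '[[[0,0,0],[0,0,0]],[[0,0,0],[0,0,0]],[[0,0,0],[0,0,0]],[[0,0,0],[0,0,0]],[[0,0,0],[0,0,0]]]' 0.62
```

```text
position: [0.5113, 0.1615, 0.0016]
ft_force: [-1.2, -9.7, 11.5]
time_s: 12.6
position: [0.5121, 0.1623, 0.0012]
tool_rot: [[0.105, 0.994, -0.0], [0.994, -0.105, 0.0], [0.0, -0.0, -1.0]]
ft_force: [0.2, 0.1, -0.6]
grip_width: 0.0531
gripper_force: 0.0
```

```bash
python3 -m handwheel '[[[0,0.001,-0.002],[0,0,0]],[[0,0.003,-0.002],[0,0,0]],[[0,0.005,-0.002],[0,0,0]],[[0,0.007,-0.002],[0,0,0]],[[0,0.009,-0.002],[0,0,0]],[[0,0.011,-0.002],[0,0,0]],[[0,0.012,-0.002],[0,0,0]],[[0,0.012,-0.002],[0,0,0]]]'|grep -E "pos|ft|wid|gri"; python3 -m handwheel '[[[0,0.001,0],[0,0,0]],[[0,0.002,0],[0,0,0]],[[0,0.002,0],[0,0,0]]]'|grep -E "pos|ft|gri"
```

```text
position: [0.5183, 0.1615, 0.0023]
ft_force: [-2.2, 0.2, 1.3]
grip_width: 0.0532
gripper_force: 1.0
position: [0.5194, 0.1614, 0.0023]
ft_force: [-1.1, 0.9, 0.0]
grip_width: 0.0528
gripper_force: 0.7
```

```bash
python3 -m handwheel '[[[0,0.001,0],[0,0,0]],[[0,0.002,0],[0,0,0]],[[0,0.002,0],[0,0,0]]]'|grep -E "pos|ft|gri"
```

```text
position: [0.5205, 0.1613, 0.0023]
ft_force: [-0.6, -0.4, -0.3]
grip_width: 0.0526
gripper_force: 0.6
```

```bash
python3 -m handwheel '[[[0,0.001,0],[0,0,0]],[[0,0.001,0],[0,0,0]]]'|grep -E "pos|ft|gri";python3 -m handwheel '[[[0,0.001,0],[0,0,0]],[[0,0.001,0],[0,0,0]]]'|grep -E "pos|ft|gri"
```

```text
position: [0.5209, 0.1612, 0.0023]
ft_force: [-0.7, 0.2, 0.9]
grip_width: 0.0528
gripper_force: 0.5
position: [0.5214, 0.1612, 0.0023]
ft_force: [-1.8, -0.3, -1.2]
grip_width: 0.0531
gripper_force: 0.4
```

```bash
python3 -m handwheel '[[[0,0.001,0],[0,0,0]],[[0,0.001,0],[0,0,0]]]'|grep -E "pos|ft|gri";python3 -m handwheel '[[[0,0.001,0],[0,0,0]],[[0,0.001,0],[0,0,0]]]'|grep -E "pos|ft|gri"
```

```text
position: [0.5219, 0.1611, 0.0023]
ft_force: [-0.7, 0.3, -1.1]
grip_width: 0.0532
gripper_force: 0.4
position: [0.522, 0.1611, 0.0023]
ft_force: [-2.8, -0.1, -0.1]
grip_width: 0.0527
gripper_force: 1.2
```

```bash
python3 -m handwheel '[[[0,0.001,0],[0,0,0]],[[0,0.001,0],[0,0,0]]]'|grep -E "pos|ft|gri";python3 -m handwheel '[[[0,0.001,0],[0,0,0]],[[0,0.001,0],[0,0,0]]]'|grep -E "pos|ft|gri"
```

```text
position: [0.522, 0.1611, 0.0023]
ft_force: [-5.5, 1.2, 3.0]
grip_width: 0.053
gripper_force: 2.6
position: [0.5221, 0.1611, 0.0022]
ft_force: [-6.8, 0.0, 3.9]
grip_width: 0.053
gripper_force: 3.4
```

Both pins now resist at about 7 N. I'll centre the fingers, open them, lift away and look.

```bash
python3 -m handwheel '[[[0,-0.004,0],[0,0,0]],[[0,-0.009,0],[0,0,0]],[[0,-0.012,-0.02],[0,0,0]],[[0,-0.012,-0.06],[0,0,0]],[[0,-0.012,-0.12],[0,0,0]],[[0,-0.012,-0.18],[0,0,0]],[[-0.08,-0.012,-0.22],[0,0,0]],[[-0.17,-0.012,-0.24],[0,0,0]],[[-0.26,-0.012,-0.25],[0,0,0]],[[-0.35,-0.012,-0.25],[0,0,0]]]'|grep -E "time|pos|ft|gri"; python3 -m handwheel '[[[-0.09,0,0],[0,0,0]],[[-0.15,0,0],[0,0,0]],[[-0.15,0,0],[0,0,0]]]' 0|grep -E "time|pos|ft|gri"
python3 - <<'E'
from h import *
s,_=get_image("scene");t,_=get_image("top");cv2.imwrite("pics/s3.png",s[:,:,::-1]);cv2.imwrite("pics/t3.png",t[:,:,::-1])
cv2.imwrite("pics/m3.png",np.hstack([crop(s[:,:,::-1],310,230,80,90,5),crop(t[:,:,::-1],170,220,80,90,5)]))
E
```

```text
time_s: 16.2
position: [0.499, -0.0141, 0.1291]
ft_force: [0.3, 0.1, 0.3]
grip_width: 0.0533
gripper_force: 0.0
time_s: 16.5
position: [0.491, -0.0904, 0.1282]
ft_force: [-1.0, 0.2, 0.2]
grip_width: 0.0095
gripper_force: 0.0
```

View pics/m3.png

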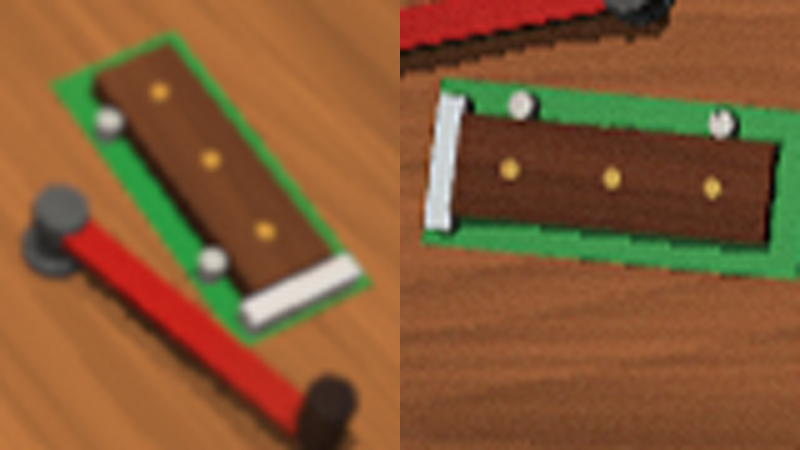

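The blank sits flat with both pins and the stop touching, and its dots are at top crop (510,169), (612,178) and (712,188). I'll check the numbers and work out the knob swing.

Run:
```python
from h import *
np.set_printoptions(precision=4,suppress=True)
T=lambda x,y:((x-400+.5)/5-.5+170,(y+.5)/5-.5+220)
S=lambda x,y:((x+.5)/5-.5+310,(y+.5)/5-.5+230)
D=[tri(S(*a),T(*b)) for a,b in zip([(159,91),(211,159),(265,231)],[(712,188),(612,178),(510,169)])]
E=[plane("top",T(*b),.018) for b in[(712,188),(612,178),(510,169)]]
pins=[plane("top",T(*b),.014) for b in[(721,123),(520,105)]]
for Q in(D,E):
    Q=np.array(Q);v=Q[2]-Q[0];print(Q.mean(0),np.degrees(np.arctan2(-v[0],v[1])))
v=pins[1]-pins[0];pj=np.degrees(np.arctan2(-v[0],v[1]));m=(pins[0]+pins[1])/2;a=np.radians(-6);ex=np.array([np.cos(a),np.sin(a)]);ey=np.array([-ex[1],ex[0]])
print(m,pj,"jig from pins",m[:2]-.0285*ex)
o=observe();print(o['position'])
piv=np.array([.6025,.1494])
for th in(.27,.6,.9,1.2,1.5,1.6):
    q=a+th;d=np.array([-np.sin(q),np.cos(q)]);print(th,piv+.15*d)
```

```text
[0.5182 0.1591 0.0183] -5.859166819721156
[0.5188 0.1586 0.018 ] -5.858484542004836
[0.5472 0.1555 0.014 ] -5.657365322013532 jig from pins [0.5189 0.1585]
[ 0.491  -0.0873  0.1279]
0.27 [0.5778 0.2974]
0.6 [0.5312 0.2814]
0.9 [0.4954 0.2544]
1.2 [0.4691 0.2181]
1.5 [0.4548 0.1756]
1.6 [0.4529 0.1607]
```

The blank is snug to within about 0.5 mm and 0.2°. Next is the knob: I'll straddle it with the fingers along its tangent.

Run:
```python
from h import *
go([.577,.298,.12],np.radians(9.5))
```

```text
mm [392.3  44.4   7.9] frac [0.7846 0.0887 0.0158] turn [ 0.0003  0.0001 -0.0868] deg [  0.1   0.  -15.6]
```

```bash
python3 -m handwheel '[[[0.05,0.005,0],[0,0,-0.005]],[[0.13,0.015,0],[0,0,-0.015]],[[0.22,0.025,0],[0,0,-0.025]],[[0.31,0.035,0],[0,0,-0.035]],[[0.4,0.045,0],[0,0,-0.045]],[[0.49,0.055,0.005],[0,0,-0.055]],[[0.58,0.065,0.01],[0,0,-0.065]],[[0.67,0.075,0.015],[0,0,-0.075]],[[0.74,0.084,0.015],[0,0,-0.082]],[[0.784,0.089,0.015],[0,0,-0.087]]]' 0.6|grep -E "time|pos|ft|gri"; python3 -m handwheel '[[[0,0,0],[0,0,0]],[[0,0,0],[0,0,0]]]'|grep -E "time|pos|ft|gri"
python3 - <<'E'
from h import *
go([.577,.298,.036],np.radians(9.5))
E
```

```text
time_s: 17.6
position: [0.5755, 0.3024, 0.1199]
ft_force: [0.2, -0.9, -0.5]
grip_width: 0.0511
gripper_force: 0.0
time_s: 17.8
position: [0.5756, 0.2992, 0.1198]
ft_force: [0.4, -0.2, 0.1]
grip_width: 0.0514
gripper_force: 0.0
mm [-1.4  1.2 83.8] frac [-0.0028  0.0023  0.1677] turn [-0.0001  0.0001  0.0012] deg [-0.   0.   0.2]
```

```bash
python3 -m handwheel '[[[-0.002,0.002,0.03],[0,0,0]],[[-0.002,0.002,0.06],[0,0,0]],[[-0.002,0.002,0.09],[0,0,0]],[[-0.002,0.002,0.12],[0,0,0]],[[-0.002,0.002,0.145],[0,0,0]],[[-0.002,0.002,0.16],[0,0,0]],[[-0.002,0.002,0.167],[0,0,0]],[[-0.002,0.002,0.167],[0,0,0]]]'|grep -E "time|pos|ft|gri"
cat >> h.py <<'E'
def arc(ths,lead=.097,z=.036):
    for th in ths:
        q=np.radians(-5.9)+th;e=q+lead;print("%.2f"%th,end=" ");go([.6028-.15*np.sin(e),.1497+.15*np.cos(e),z],q)
E
python3 -c "
from h import *
arc([.27,.35,.43,.51,.59,.67,.75,.83])"
```

```text
time_s: 18.6
position: [0.5777, 0.2972, 0.0363]
ft_force: [-0.4, -0.2, 0.1]
grip_width: 0.0512
gripper_force: 0.0
0.27 mm [ -0.3 -14.3   0.3] frac [-0.0007 -0.0285  0.0006] turn [-0.     -0.      0.0002] deg [-0. -0.  0.]
0.35 mm [ -2.  -26.1   0.3] frac [-0.0039 -0.0523  0.0006] turn [-0.     -0.     -0.0253] deg [-0.  -0.  -4.6]
0.43 mm [ -4.5 -37.9   0.3] frac [-0.0091 -0.0757  0.0006] turn [-0.     -0.     -0.0508] deg [-0.  -0.  -9.1]
0.51 mm [ -8.  -49.3   0.3] frac [-0.0161 -0.0987  0.0006] turn [-0.     -0.     -0.0762] deg [ -0.   -0.  -13.7]
0.59 mm [-12.5 -60.5   0.3] frac [-0.0249 -0.121   0.0006] turn [-0.     -0.     -0.1017] deg [ -0.   -0.  -18.3]
0.67 mm [-17.7 -71.3   0.3] frac [-0.0355 -0.1425  0.0006] turn [-0.     -0.     -0.1272] deg [ -0.   -0.  -22.9]
0.75 mm [-23.9 -81.6   0.3] frac [-0.0477 -0.1631  0.0006] turn [-0.     -0.     -0.1526] deg [ -0.   -0.  -27.5]
0.83 mm [-30.8 -91.4   0.3] frac [-0.0616 -0.1827  0.0006] turn [-0.     -0.     -0.1781] deg [ -0.   -0.  -32.1]
```

```bash
python3 -m handwheel '[[[0,-0.014,0],[0,0,0]],[[-0.001,-0.028,0],[0,0,0]],[[-0.004,-0.052,0],[0,0,-0.025]],[[-0.009,-0.076,0],[0,0,-0.051]],[[-0.016,-0.099,0],[0,0,-0.076]],[[-0.025,-0.121,0],[0,0,-0.102]],[[-0.036,-0.143,0],[0,0,-0.127]],[[-0.048,-0.163,0],[0,0,-0.153]],[[-0.062,-0.183,0],[0,0,-0.178]],[[-0.062,-0.183,0],[0,0,-0.178]]]'|grep -E "time|pos|ft|gri"; python3 -c "
from h import *
arc([.83,.91,.99,1.07,1.15,1.23,1.31,1.39,1.45,1.51,1.55,1.58,1.61])"
```

```text
time_s: 19.6
position: [0.4915, 0.2509, 0.0369]
ft_force: [0.0, 0.7, 0.6]
grip_width: 0.0512
gripper_force: 0.0
0.83 mm [-0.3  1.4  0.9] frac [-0.0006  0.0027  0.0018] turn [-0.0001 -0.      0.0001] deg [-0. -0.  0.]
0.91 mm [ -2.  -10.5   0.9] frac [-0.0039 -0.0211  0.0018] turn [-0.0001 -0.     -0.0254] deg [-0.  -0.  -4.6]
0.99 mm [ -4.5 -22.2   0.9] frac [-0.0091 -0.0445  0.0018] turn [-0.0001 -0.     -0.0508] deg [-0.  -0.  -9.2]
1.07 mm [ -8.  -33.7   0.9] frac [-0.0161 -0.0674  0.0018] turn [-0.0001 -0.     -0.0763] deg [ -0.   -0.  -13.7]
1.15 mm [-12.5 -44.9   0.9] frac [-0.0249 -0.0897  0.0018] turn [-1.000e-04 -0.000e+00 -1.018e-01] deg [ -0.   -0.  -18.3]
1.23 mm [-17.8 -55.6   0.9] frac [-0.0355 -0.1113  0.0018] turn [-1.000e-04 -0.000e+00 -1.272e-01] deg [ -0.   -0.  -22.9]
1.31 mm [-23.9 -65.9   0.9] frac [-0.0478 -0.1319  0.0018] turn [-1.000e-04 -0.000e+00 -1.527e-01] deg [ -0.   -0.  -27.5]
1.39 mm [-30.8 -75.7   0.9] frac [-0.0616 -0.1515  0.0018] turn [-1.000e-04 -0.000e+00 -1.782e-01] deg [ -0.   -0.  -32.1]
1.45 mm [-36.5 -82.7   0.9] frac [-0.0731 -0.1654  0.0018] turn [-1.000e-04 -0.000e+00 -1.973e-01] deg [ -0.   -0.  -35.5]
1.51 mm [-42.6 -89.3   0.9] frac [-0.0853 -0.1786  0.0018] turn [-1.000e-04 -1.000e-04 -2.164e-01] deg [ -0.   -0.  -38.9]
1.55 mm [-46.9 -93.5   0.9] frac [-0.0939 -0.187   0.0018] turn [-1.000e-04 -1.000e-04 -2.291e-01] deg [ -0.   -0.  -41.2]
1.58 mm [-50.3 -96.5   0.9] frac [-0.1005 -0.193   0.0018] turn [-1.000e-04 -1.000e-04 -2.387e-01] deg [ -0.  -0. -43.]
1.61 mm [-53.7 -99.5   0.9] frac [-0.1073 -0.1989  0.0018] turn [-1.000e-04 -1.000e-04 -2.482e-01] deg [ -0.   -0.  -44.7]
```

```bash
python3 -m handwheel '[[[-0.004,-0.021,0],[0,0,-0.025]],[[-0.009,-0.045,0],[0,0,-0.051]],[[-0.016,-0.067,0],[0,0,-0.076]],[[-0.025,-0.09,0],[0,0,-0.102]],[[-0.036,-0.111,0],[0,0,-0.127]],[[-0.048,-0.132,0],[0,0,-0.153]],[[-0.062,-0.152,0],[0,0,-0.178]],[[-0.073,-0.165,0],[0,0,-0.197]],[[-0.085,-0.179,0],[0,0,-0.216]],[[-0.094,-0.187,0],[0,0,-0.229]]]'|grep -E "time|pos|ft|gri"; python3 -m handwheel '[[[0,0,0],[0,0,0]],[[0,0,0],[0,0,0]]]'|grep -E "time|pos|ft|gri"
python3 - <<'E'
from h import *
s,_=get_image("scene");b=s[:,:,::-1];cv2.imwrite("pics/s4.png",b)
r=cv2.inRange(cv2.cvtColor(b,cv2.COLOR_BGR2HSV),(0,190,90),(4,255,255));r[:230]=0;r[330:]=0;r[:,:300]=0;r[:,410:]=0
v,u=np.nonzero(r);W=np.array([plane("scene",p,.031)[:2] for p in zip(u,v)]);print(len(W),W.mean(0))
d=W.mean(0)-[.6028,.1497];print("th",np.arctan2(-d[0],d[1])+np.radians(5.9),np.linalg.norm(d))
arc([1.55,1.58,1.61])
E
```

```text
time_s: 20.6
position: [0.4541, 0.1541, 0.0367]
ft_force: [-0.4, 1.5, 0.7]
grip_width: 0.0515
gripper_force: 0.5
time_s: 20.8
position: [0.4543, 0.1545, 0.0365]
ft_force: [0.6, -0.5, -0.4]
grip_width: 0.0512
gripper_force: 0.0
357 [0.52670374 0.16188758]
th 1.5149594925267391 0.07706605713498903
1.55 mm [ 1.2 -1.   0.5] frac [ 0.0025 -0.002   0.001 ] turn [ 0.      0.0002 -0.0008] deg [ 0.   0.  -0.1]
1.58 mm [ 0.7 -5.5  0.5] frac [ 0.0015 -0.0109  0.001 ] turn [ 0.      0.0002 -0.0103] deg [ 0.   0.  -1.9]
1.61 mm [ 0.1 -9.9  0.5] frac [ 0.0002 -0.0198  0.001 ] turn [ 0.      0.0002 -0.0199] deg [ 0.   0.  -3.6]
```

The arm reads about 1.51 rad. I'll push 5 mm further, back off to centre, lift clear and check.

```bash
python3 -m handwheel '[[[0.001,-0.004,0],[0,0,-0.005]],[[0.0015,-0.008,0],[0,0,-0.01]],[[0.0015,-0.011,0],[0,0,-0.01]],[[0.0015,-0.011,0],[0,0,-0.01]],[[0.0015,0,0],[0,0,-0.01]],[[0.0015,0.014,0],[0,0,-0.01]],[[0.0015,0.017,0],[0,0,-0.01]],[[0.0015,0.017,0],[0,0,-0.01]]]'|grep -E "time|pos|ft|gri"; python3 -m handwheel '[[[0,0,-0.02],[0,0,0]],[[0,0,-0.06],[0,0,0]],[[0,0,-0.12],[0,0,0]],[[0,0,-0.18],[0,0,0]],[[0,0,-0.24],[0,0,0]],[[0,0.08,-0.26],[0,0,0]],[[0,0.17,-0.26],[0,0,0]],[[0,0.26,-0.26],[0,0,0]],[[0,0.35,-0.26],[0,0,0]],[[0,0.35,-0.26],[0,0,0]]]'|grep -E "time|pos|ft|gri"
python3 - <<'E'
from h import *
s,_=get_image("scene");t,_=get_image("top");cv2.imwrite("pics/m5.png",np.hstack([crop(s[:,:,::-1],310,230,80,90,5),crop(t[:,:,::-1],170,210,80,90,5)]))
b=s[:,:,::-1]
r=cv2.inRange(cv2.cvtColor(b,cv2.COLOR_BGR2HSV),(0,190,90),(4,255,255));r[:230]=0;r[330:]=0;r[:,:300]=0;r[:,410:]=0
v,u=np.nonzero(r);W=np.array([plane("scene",p,.031)[:2] for p in zip(u,v)])
d=W.mean(0)-[.6028,.1497];print("th",np.arctan2(-d[0],d[1])+np.radians(5.9))
E
```

```text
time_s: 21.65
position: [0.4543, 0.1632, 0.0363]
ft_force: [0.0, -0.7, 0.8]
grip_width: 0.0513
gripper_force: 0.0
time_s: 22.65
position: [0.4701, 0.341, 0.1667]
ft_force: [-0.2, -1.5, 0.3]
grip_width: 0.0513
gripper_force: 0.0
th 1.5466700869194658
```

View pics/m5.png

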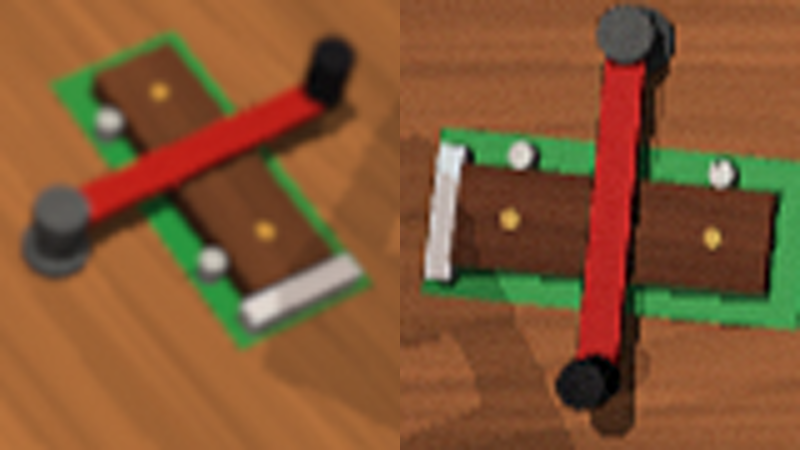

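The red arm lies straight across the blank (hub at (627,33), knob at (583,383) in the top crop). The outer dots, at (510,219) and (712,238), have not moved, so the blank is still snug. The gripper is clear, so I'll hand in.

```bash
python3 -c "
from rig import *
print(close_job())"
```

```text
the job is handed in; nothing more can be done
None
```

I handed the job in: the dark blank is snug against both pins and the end stop, the hold-down arm is across it at about 1.55 rad, and the robot is clear, though no verdict came back.

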